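Put the cork jar away in the caddy and snap its gate shut

ROBOT

A 6-joint arm with a two-finger parallel gripper is mounted at the origin on a cart in front of the work surface, level with it; the furniture and walls round the work are solid. World frame = base frame: x ahead of the robot, y to its left, z up, the work surface at z = 0. Lengths are in mm, angles in rad, forces in N, time in s.
With the tool pointing down it reaches from about 375 to 975 mm from the base axis. Payload 3.8 kg.
Tool frame: the origin (TCP) lies at the very end of the fingers, on their centre line; the grasp point (between the pads) lies 19 mm behind it; z points along the fingers, y is the line along which they close (so a half turn about z gives the same grasp; the last joint's range is limited). The gripper opens to 85 mm and grips with 20 to 120 N. Pads are 22 mm wide; open, the fingers measure 114 mm over their backs; the gripper's body (76 mm by 85 mm) begins 54 mm behind the grasp point. The pads swing forward as they close: fully open they stand 13 mm farther back than shut.
Start: joints at [-1.331, 0.264, 1.604, -0, 1.274, -0.037], TCP at [184.458, -649.302, 198.18] pointing down, gripper open.
Joint ranges: [-2.63, 2.63], [-0.94, 2.18], [0.31, 2.57], [-1.31, 4.45], [0, 2.66], [-2.55, 2.55]. Speed limits (rad/s): [2.57, 2.57, 3.14, 3.14, 3.14, 3.14].

INTERFACE

Orientations are given as a unit quaternion [x, y, z, w].
In Python, from station import r gives the robot as it stands.
- The arm moves only by the tool play_rows, never from a script. Its argument "targets" is a list of rows, each a list of 3 entries, a list of its own where there are three numbers: the shift along the tool's x, y, z in m, then the turn, a rotation vector about the tool's x, y, z in degrees, then the closure in counts, from 0 (fully open) to 255 (shut). In form: [[[tx, ty, tz], [wx, wy, wz], gripper], ...]. A call has 1 to 5 rows; each row shifts and turns the commanded pose from where the row before left it, along the tool's axes as they then stand; what a row does not reach is not made up. A row lasts 1/8 s, in which the tool goes at most 62.5 mm and 10.7 degrees, less where a joint would pass 70% of its speed; a pose out of reach is approached as far as the arm can. A call with a gripper value outside its range is refused whole. The fingers move at their own pace and stop on an object; "newtons" is the grip in N (left out, the last holds). Time passes only in rows, so rows that do not move let the fingers close. It gives the time, the measured TCP pose, the force, the opening and the grip force at its end, in the units of the state.
- r.sense(): the state, without advancing time (a new reading comes with each control period).
- r.grab_frame(name): name is "side" or "top" or "wrist"; returns a dict with "color" (420x560x3 uint8, red, green, blue), "camera_matrix" (3x3 intrinsics, pixels), "R" (3x3) and "t" (3): a world point X has camera coordinates R X + t; the wrist camera has in their place "tool_from_camera" (4x4, takes a point from camera to tool coordinates, whose origin is the TCP and whose axes are the flange's). Camera axes: x right, y down, z forward; pixel columns grow to the right and rows downward; lengths in mm; the calibration is good to about 2 mm. A picture is of the moment at which its call begins: read the wrist's pose just before it. There is no depth.
- r.finish_job(): hands the job in; it is judged then, once.
The state is a dict: "t": time; "joint_pos": joint angles; "joint_velocities": joint speeds; "effort": joint torques, N m; "tcp_pos": TCP position; "eef_rot": TCP orientation; "contact_force": force on the tool from outside, world axes, zero at the start; "wrist_torque": the same for the moment, N m; "width": opening from 0.0 (shut) to 1.0 (fully open); "gripper_force": force on a finger pad.
Only numpy, scipy, OpenCV 4.12 (cv2) and the standard library are available. Lean on these libraries where they do the work, as an engineer would, in place of code of your own. Each camera call takes 0.05 s, during which the arm holds its last target. There are 200 camera calls.

TASK

Put the little cork-stoppered jar away, standing upright in the gated bay of the open-topped wooden caddy, while the gate still stands open. Then push the gate shut until its sprung tongue rides over the keeper and snaps in, so that the gate stays shut by itself. Push with a feeling hand rather than ramming it, set the jar down rather than dropping it, and leave the other things where they are.

Things in the scene. Friction and masses are not known exactly. Their poses are not given: they have to be found in the camera images.
- jar_mid (a point): centre (half-way up) of the little glass jar with a cork stopper: round, 52 mm across, 70 mm tall, about 0.16 kg; z axis up. It starts upright on the worktop to the right, in one of three places that it shares with the salt shaker and the jam jar. Cork and glass are one piece.
- caddy: open-topped pale wooden caddy, fixed, walls 65 mm tall. Origin: underside, below the gated bay's centre. x points from the gate to the back wall, y from the gate's hinge side to its latch side. Gated bay inside: x -44 (shut gate) to 55 mm, y -78 to 80 mm; floor 8 mm above the worktop; the keeper's stop and buffer fill its corner x below -24, y above 53 mm. The smaller bay (y -175 to -88) holds garlic.
- bay (a point): point on the floor of the gated bay, 5 mm behind its centre, 8 mm above the worktop: a good place for the foot of the jar. Same axes as the caddy.
- gate (a joint): angle (rad) of the wooden gate: 0 is square with the caddy's front, positive is open (outward). It starts open at 0.55 to 0.85. Board 16 mm thick, from 4 to 146 mm from its hinge line, 10 to 62 mm above the worktop; a small wooden knob (20 mm across, 21 mm proud) on its outer face 55 mm from the hinge. A light spring swings it open (about 1 N at the edge) unless latched.
- gate_hinge (a point): on the gate's upright hinge line, at the board's mid-thickness, 36 mm above the worktop; it turns with the gate: its y axis points along the board to the free edge, its -x axis out of the board's outer face, z up.
- gate_push (a point): point on the outer face of the gate, 115 mm from the hinge line (31 mm from the free edge), 36 mm above the worktop: a free flat place to push, between knob and edge. Axes as gate_hinge; pushing along +x shuts the gate.
- tongue (a joint): how far (m) the sloped steel tongue is pressed into the gate's free edge: 0 is fully out (it stands out 10 mm), 0.0085 fully in; spring 3.3 to 5 N. Its slope leads as the gate shuts; its flat back then holds the gate. Riding over takes up to about 10 N of push at gate_push; then the push drops, and rises again on the buffer: at 12 N after that drop the tongue is in. Over 18 N is ramming.
- latch_post (a point): on the caddy's latch-side wall, level with the shut gate's mid-thickness, 36 mm above the worktop, caddy's axes. Here sits the keeper: a steel bracket with an upright rod 5 mm thick that catches the tongue and a sprung rubber buffer (9 N per mm) behind the gate. It is adjustable: its setting, not measured, shifts it up to 13 mm along x either way, so the gate latches anywhere from -0.09 to 0.09 rad.
- salt_shaker: salt shaker, 44 mm across, 90 mm tall; origin at the centre of its foot. Bystander.
- jam_jar: jam jar with metal lid, 66 mm across, 87 mm tall; origin at the centre of its foot. Bystander.
- garlic: garlic bulb, 67 mm across, 66 mm tall, in the caddy's smaller bay; origin at its underside. Bystander.
- mug: two-tone mug, 82 mm across, 97 mm tall, to the left of the caddy; origin at its underside. Bystander.
- tin: small food tin, 57 mm across, 72 mm tall, to the left; origin at the centre of its foot. Bystander.
- sardine_tin: flat tin, 63x105x26 mm, at the far right; origin at the centre of its underside. Bystander.
Mind the look-alikes: they are no part of the job. What is shaped like the part that bears jar_mid but orange or yellow is not meant.

How it is judged (in metres and radians):
On the way:
1. the cork jar stands upright on the floor of the gated bay, let go, while the gate is still open (x of jar_mid in the frame of caddy between -0.02 and 0.035 m and y of jar_mid in the frame of caddy between -0.055 and 0.06 m and z of jar_mid in the frame of caddy below 0.052 m and angle between jar_mid's own z axis and vertical below 0.15 rad and linear speed of cork_jar below 0.03 m/s and contact force between the fingers and cork_jar below 0.05 N and value of joint gate above 0.3 rad), for 0.2 s.
At the end, for the whole second after the job is handed in: The gate stays shut by itself (within 0.12 rad of square), tongue out behind the keeper (pressed in under 3 mm); the cork jar rests upright (within 0.15 rad) on the gated bay's floor, its centre at caddy x -20 to 35 mm, y -55 to 60 mm; both at rest (x of jar_mid in the frame of caddy between -0.02 and 0.035 m and y of jar_mid in the frame of caddy between -0.055 and 0.06 m and z of jar_mid in the frame of caddy below 0.052 m and angle between jar_mid's own z axis and vertical below 0.15 rad and value of joint gate below 0.12 rad and value of joint tongue below 0.003 m and linear speed of cork_jar below 0.02 m/s and velocity of joint gate between -0.05 and 0.05 rad/s); the robot touches nothing.
It fails at once if the gate is pushed with more than 18 N (contact force between any of the fingers, the arm and gate above 18 N).
It fails at once if the cork jar is let go in mid-air, more than 20 mm above the bay's floor (height (world z) of jar_mid above 0.063 m and contact force between the fingers and cork_jar below 0.05 N and contact force between cork_jar and anything else below 0.05 N).
It fails at once if the cork jar is tipped over (angle between jar_mid's own z axis and vertical above 0.8 rad).
It fails at once if another thing (salt shaker, jam jar, garlic, mug, either tin) is moved by more than 30 mm (distance of any of salt_shaker, jam_jar, garlic, mug, tin, sardine_tin from where it was at the start of the episode above 0.03 m).
It also fails if it takes over 54 s, if anything falls off the work surface, if the arm or the gripper's body presses on something with over 40 N, if the wrist force passes 120 N, or if a joint passes its speed limit or range.

## Working session

There is one attempt and no reset: what is moved stays moved. The work goes in short steps, Python scripts to look and compute and a tool call to move; the robot and the scene stay as the last step left them, time stands still between calls to the robot, and variables do not carry over. Pictures are saved under pics/ and viewed, at most 10 in all, crops included, and the job is handed in when it is done.

Besides the shell and the picture viewer there is one more tool, called after "Call:" as a command line: name --argument value ..., lists and objects as JSON in quotes. play_rows: Moves the arm, as the interface text tells. Its arguments: {"type":"object","properties":{"targets":{"type":"array"},"newtons":{"type":"number"}},"required":["targets"]}

```bash
mkdir -p pics; ls; python3 - <<'E'
from station import r
import cv2,pickle
s=r.sense();print(s)
d={}
for n in("side","top"):
    f=r.grab_frame(n);d[n]=f;cv2.imwrite(f"pics/{n}0.png",f["color"][:,:,::-1]);print(n,f["camera_matrix"],f["R"],f["t"])
f=r.grab_frame("wrist");d["wrist"]=f;print(f["camera_matrix"],f["tool_from_camera"])
pickle.dump(d,open("f0.pkl","wb"))
E
```

```text
pics
{'t': 0.0, 'joint_pos': array([-1.33089013e+00,  2.64786589e-01,  1.60537482e+00,  6.92415411e-05,
        1.27369582e+00, -3.69146714e-02]), 'joint_velocities': array([ 0.00023773, -0.00117339, -0.00171545,  0.00150465,  0.0016118 ,
        0.00059202]), 'effort': array([-3.12052514e-03, -5.15117919e+01, -3.67317724e+01, -1.78409041e-04,
        1.30412015e-02, -7.25685368e-06]), 'tcp_pos': array([ 184.29843645, -648.5164164 ,  196.83913916]), 'eef_rot': array([ 9.90437326e-01,  1.37958762e-01, -8.18029616e-05, -1.12981339e-03]), 'contact_force': array([0.28648367, 0.01005885, 0.51470952]), 'wrist_torque': array([0.01318917, 0.01336727, 0.01114781]), 'gripper_force': 0.0, 'width': 1.0025991575556572}
side [[381.5685436    0.         278.74141292]
 [  0.         381.5685436  209.85293884]
 [  0.           0.           1.        ]] [[ 0.93957191 -0.34234929  0.00126252]
 [-0.19083022 -0.52678499 -0.82830031]
 [ 0.2842331   0.77800677 -0.56028297]] [-504.37535759  102.63757515 1405.13573948]
top [[440.28247259   0.         277.5815843 ]
 [  0.         440.28247259 211.62924619]
 [  0.           0.           1.        ]] [[-0.03996657 -0.99919783 -0.00252302]
 [-0.97573337  0.03957181 -0.2153566 ]
 [ 0.21528369 -0.00614527 -0.97653222]] [ -44.04672314  493.55177669 1430.54085865]
[[374.90868649   0.         280.85712568]
 [  0.         374.90868649 207.26694832]
 [  0.           0.           1.        ]] [[ 1.73305063e-04 -9.57221165e-01 -2.89357238e-01  7.48321325e+01]
 [ 9.99999970e-01  1.15233523e-04  2.17727718e-04  1.36729026e+00]
 [-1.75069926e-04 -2.89357267e-01  9.57221156e-01 -1.75026742e+02]
 [ 0.00000000e+00  0.00000000e+00  0.00000000e+00  1.00000000e+00]]
```

View pics/top0.png

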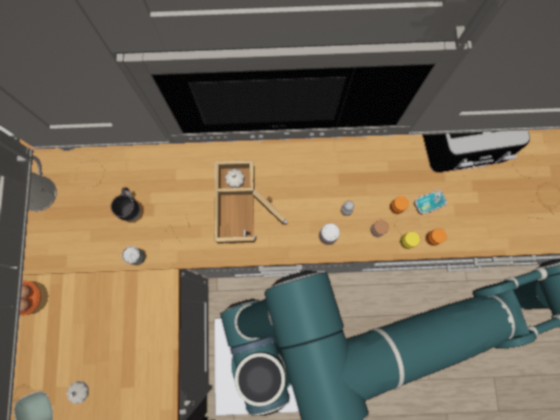

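View pics/side0.png

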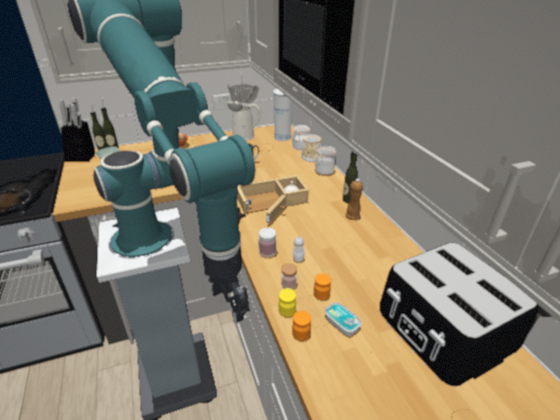

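The top view shows the caddy around (236,200). The gate is hinged near (254,192) and stands open to (285,222), and the keeper is near (247,233). The cork jar is at about (381,228), the salt shaker at (348,208) and the jam jar at (330,233). The orange and yellow look-alikes are further right. In the side view the cork jar is near (289,275).

```bash
cat > h.py <<'E'
import numpy as np,cv2,pickle
from scipy.spatial.transform import Rotation as Ro
def ray(f,px,pose=None):
    K=f["camera_matrix"];d=np.linalg.solve(K,[px[0],px[1],1.])
    if pose is None:
        R=np.array(f["R"]);return -R.T@np.array(f["t"]),R.T@d
    T=np.array(f["tool_from_camera"]);R=Ro.from_quat(pose[1]).as_matrix()
    return R@T[:3,3]+pose[0],R@T[:3,:3]@d
def onz(f,px,z,pose=None):
    c,d=ray(f,px,pose);return c+d*(z-c[2])/d[2]
def tri(rays):
    A=np.zeros((3,3));b=np.zeros(3)
    for c,d in rays:
        d=d/np.linalg.norm(d);P=np.eye(3)-np.outer(d,d);A+=P;b+=P@c
    return np.linalg.solve(A,b)
def proj(f,X,pose=None):
    if pose is None: p=np.array(f["R"])@X+np.array(f["t"])
    else:
        T=np.array(f["tool_from_camera"]);R=Ro.from_quat(pose[1]).as_matrix()
        p=T[:3,:3].T@(R.T@(np.array(X)-pose[0])-T[:3,3])
    p=f["camera_matrix"]@p;return p[:2]/p[2]
E
python3 - <<'E'
from h import *
d=pickle.load(open("f0.pkl","rb"))
t=d["top"];s=d["side"]
for n,p,z in[("hinge",(254,192),62),("gate end",(285,222),62),("c far-left",(217,163),65),("far right",(254,163),65),("near left",(217,240),65),("near right",(254,240),65),("cork",(381,228),70),("salt",(348,207),90),("jam",(330,233),87)]:
    print(n,onz(t,p,z).round())
print(onz(s,(289,269),70).round())
a=cv2.resize(t["color"][150:250,205:405],None,fx=4,fy=4,interpolation=2)
b=cv2.resize(s["color"][175:225,225:325],None,fx=4,fy=4,interpolation=2)
c=cv2.resize(s["color"][225:325,240:440],None,fx=2,fy=2,interpolation=2)
cv2.imwrite("pics/c1.png",np.vstack([a,np.hstack([b,c])])[:,:,::-1])
E
```

```text
hinge [561.  13.  62.]
gate end [453. -87.  62.]
c far-left [668. 137.  65.]
far right [663.  10.  65.]
near left [401. 140.  65.]
near right [396.  18.  65.]
cork [ 419. -403.   70.]
salt [ 490. -296.   90.]
jam [ 406. -231.   87.]
[ 420. -411.   70.]
```

View pics/c1.png

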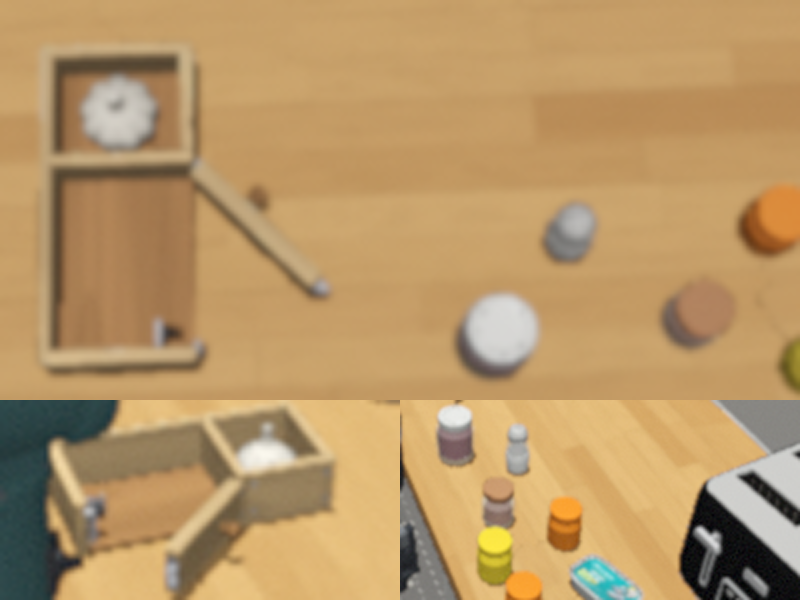

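The crop shows the cork jar's top centre at full-image pixel (381.3,227.3). Orange and yellow look-alikes stand close by, so I'll close the fingers along world x. I'll turn the tool first, on the spot.

Call:
play_rows --targets '[[[0, 0, 0], [0, 0, -10.6], 0], [[0, 0, 0], [0, 0, -10.6], 0], [[0, 0, 0], [0, 0, -10.6], 0], [[0, 0, 0], [0, 0, -10.6], 0], [[0, 0, 0], [0, 0, -10.6], 0]]' --newtons 30

```text
t: 0.78
tcp_pos: [184.4, -649.0, 197.6]
eef_rot: [0.823, 0.568, 0.0, -0.0]
contact_force: [-0.7, 0.2, 0.1]
width: 1.002
gripper_force: 0.0
```

Call:
play_rows --targets '[[[0, 0, 0], [0, 0, -10.6], 0], [[0, 0, 0], [0, 0, -10.6], 0], [[0.04, 0.04, 0], [0, 0, 0], 0], [[0.04, 0.04, 0], [0, 0, 0], 0], [[0.04, 0.04, 0], [0, 0, 0], 0]]'

```text
t: 1.4
tcp_pos: [305.1, -527.8, 197.7]
eef_rot: [0.707, 0.707, 0.0, -0.0]
contact_force: [1.1, -0.8, -0.6]
width: 0.999
gripper_force: 0.0
```

Call:
play_rows --targets '[[[0.042, 0.038, 0], [0, 0, 0], 0], [[0.042, 0.038, 0], [0, 0, 0], 0], [[0.041, 0.039, 0], [0, 0, 0], 0], [[0, 0, 0], [0, 0, 0], 0], [[0, 0, 0], [0, 0, 0], 0]]'

```text
t: 2.02
tcp_pos: [419.0, -404.0, 197.9]
eef_rot: [0.706, 0.708, -0.0, -0.0]
contact_force: [-0.1, -0.2, -0.0]
width: 1.0
gripper_force: 0.0
```

```bash
python3 - <<'E'
from station import r
from h import *
s=r.sense();f=r.grab_frame("wrist");p=(s["tcp_pos"],s["eef_rot"]);print(p)
pickle.dump((f,p),open("w1.pkl","wb"));cv2.imwrite("pics/w1.png",f["color"][:,:,::-1])
print(proj(f,[420,-403,70],p))
E
```

```text
(array([ 419.02188732, -404.01568611,  197.93100278]), array([ 7.06376969e-01,  7.07835739e-01, -3.18177904e-04, -2.07386254e-04]))
[280.40556249 184.23445324]
```

View pics/w1.png

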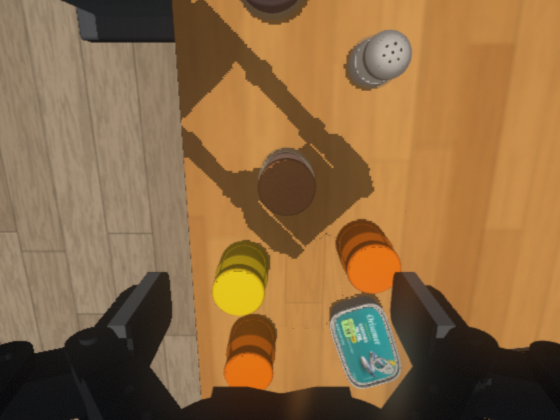

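The wrist view shows the cork top centred at about (287,186), the yellow jar at (239,290) and the orange one at (374,268).

```bash
python3 - <<'E'
from h import *
f,p=pickle.load(open("w1.pkl","rb"))
for n,q in [("cork",(287,186)),("yellow",(239,290)),("orange",(374,268))]: print(n,onz(f,q,70,p).round(1))
print(onz(f,(190,200),0,p))
E
```

```text
cork [ 425.5 -404.5   70. ]
yellow [ 382.7 -501.2   70. ]
orange [ 503.2 -479.    70. ]
[ 326.48328856 -436.502036      0.        ]
```

Call:
play_rows --targets '[[[0, 0.006, 0.04], [0, 0, 0], 0], [[0, 0, 0.04], [0, 0, 0], 0], [[0, 0, 0.04], [0, 0, 0], 0], [[0, 0, 0.035], [0, 0, 0], 0], [[0, 0, 0.023], [0, 0, 0], 0]]'

```text
t: 2.7
tcp_pos: [422.9, -404.6, 17.8]
eef_rot: [0.708, 0.707, -0.0, -0.001]
contact_force: [-0.2, -1.2, -0.4]
width: 1.004
gripper_force: 0.0
```

Call:
play_rows --targets '[[[0, 0, 0], [0, 0, 0], 130], [[0, 0, 0], [0, 0, 0], 130], [[0, 0, 0], [0, 0, 0], 130], [[0, 0, 0], [0, 0, 0], 130], [[0, 0, 0], [0, 0, 0], 130]]'

```text
t: 3.32
tcp_pos: [425.9, -405.2, 21.8]
eef_rot: [0.707, 0.708, -0.0, 0.001]
contact_force: [-1.5, -1.1, 5.2]
width: 0.539
gripper_force: 31.6
```

Call:
play_rows --targets '[[[0, 0, -0.01], [0, 0, 0], 130], [[0, 0, -0.03], [0, 0, 0], 130], [[0, 0, -0.04], [0, 0, 0], 130], [[0, 0, -0.04], [0, 0, 0], 130], [[0, 0, -0.03], [0, 0, 0], 130]]'

```text
t: 3.95
tcp_pos: [425.5, -403.8, 172.0]
eef_rot: [0.707, 0.708, 0.0, 0.0]
contact_force: [0.3, -0.2, -1.9]
width: 0.536
gripper_force: 31.4
```

```bash
python3 - <<'E'
from station import r
from h import *
s=r.sense();f=r.grab_frame("wrist");p=(s["tcp_pos"],s["eef_rot"]);print(p,s["width"],s["contact_force"])
pickle.dump((f,p),open("w2.pkl","wb"))
t=pickle.load(open("f0.pkl","rb"))["top"]
# caddy corners from top view by crop px
q=lambda u,v:(205+u/4,150+v/4)
for n,c,z in [("backfar",(42,47),65),("backnear",(40,368),65),("frontfar",(193,47),65),("nearfront",(200,358),65),("in backnear",(50,352),65),("in divider near face at back",(50,172),65),("gate tip outer/inner",(322,288),36),("hinge mid",(197,165),62),("gate mid end",(313,282),62)]:
    print(n,onz(t,q(*c),z).round(1))
cv2.imwrite("pics/w2.png",f["color"][:,:,::-1])
E
```

```text
(array([ 425.53937348, -403.77752048,  172.04931865]), array([7.06635785e-01, 7.07577267e-01, 2.25792473e-04, 4.78150389e-04])) 0.5359729736778867 [ 0.30815533 -0.16580524 -1.94917109]
backfar [672.7 142.1  65. ]
backnear [394.8 146.4  65. ]
frontfar [667.4  12.6  65. ]
nearfront [397.8  14.4  65. ]
in backnear [407.8 138.   65. ]
in divider near face at back [561.5 136.4  65. ]
gate tip outer/inner [458.2 -89.4  36. ]
hinge mid [563.4  12.3  62. ]
gate mid end [458.5 -81.5  62. ]
```

Call:
play_rows --targets '[[[0.03, 0.005, 0], [0, 0, 0], 130], [[0.045, 0.01, 0], [0, 0, 0], 130], [[0.045, 0.01, 0], [0, 0, 0], 130], [[0.045, 0.01, 0], [0, 0, 0], 130], [[0.045, 0.01, 0], [0, 0, 0], 130]]'

```text
t: 4.62
tcp_pos: [469.5, -192.0, 169.1]
eef_rot: [0.707, 0.707, -0.0, -0.001]
contact_force: [-0.0, 0.7, -1.3]
width: 0.539
gripper_force: 31.4
```

Call:
play_rows --targets '[[[0.045, 0.01, 0], [0, 0, 0], 130], [[0.045, 0.005, 0], [0, 0, 0], 130], [[0.045, 0, 0], [0, 0, 0], 130], [[0.04, 0, 0], [0, 0, 0], 130], [[0, 0, 0], [0, 0, 0], 130]]'

```text
t: 5.25
tcp_pos: [483.7, -16.3, 169.1]
eef_rot: [0.705, 0.709, -0.0, -0.001]
contact_force: [0.3, -0.2, -1.2]
width: 0.539
gripper_force: 31.4
```

Call:
play_rows --targets '[[[0, 0, 0], [0, 0, 0], 130]]'

```text
t: 5.38
tcp_pos: [484.3, -19.0, 169.5]
eef_rot: [0.706, 0.708, -0.0, -0.0]
contact_force: [0.3, -0.9, -2.6]
width: 0.538
gripper_force: 31.4
```

```bash
python3 - <<'E'
from station import r
from h import *
s=r.sense();f=r.grab_frame("wrist");p=(s["tcp_pos"],s["eef_rot"]);print(p,s["width"],s["contact_force"])
pickle.dump((f,p),open("w3.pkl","wb"));cv2.imwrite("pics/w3.png",f["color"][:,:,::-1])
E
```

```text
(array([484.27742574, -18.97615145, 169.47632473]), array([ 7.06387912e-01,  7.07824702e-01, -4.86257365e-04, -2.70273787e-04])) 0.5377208315724659 [ 0.3073675  -0.85028868 -2.64864015]
```

View pics/w3.png

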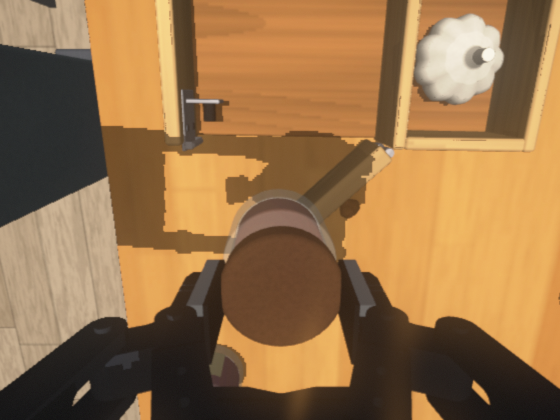

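The jar hangs upright in the fingers. The near wall's inner top edge is at (181,135), the divider's near edge at (397,140), the keeper around (200,105), and the hinge cap at (388,152).

```bash
python3 - <<'E'
from h import *
f,p=pickle.load(open("w3.pkl","rb"))
for n,q,z in [("nearwall front",(181,135),65),("nearwall back",(172,2),65),("div front",(397,140),65),("div back",(405,2),65),("hinge",(388,150),62),("keeper plate far end",(218,102),55),("kp front",(193,146),55),("stop",(211,112),36),("frontfar corner",(530,148),65)]: print(n,onz(f,q,z,p).round(1))
E
```

```text
nearwall front [412.   24.6  65. ]
nearwall back [412.6 112.3  65. ]
div front [571.3  21.3  65. ]
div back [568.2 112.6  65. ]
hinge [566.1  13.5  62. ]
keeper plate far end [438.7  47.8  55. ]
kp front [418.   15.2  55. ]
stop [429.7  39.7  36. ]
frontfar corner [670.6  15.6  65. ]
```

Call:
play_rows --targets '[[[0.03, 0.002, 0], [0, 0, 0], 130], [[0.04, 0.004, 0], [0, 0, 0], 130], [[0.03, 0, 0], [0, 0, 0], 130], [[0, 0, 0], [0, 0, 0], 130], [[0, 0, 0], [0, 0, 0], 130]]'

```text
t: 6.05
tcp_pos: [490.7, 79.9, 169.9]
eef_rot: [0.707, 0.707, -0.0, 0.0]
contact_force: [0.1, 0.4, -1.8]
width: 0.538
gripper_force: 31.4
```

```bash
python3 - <<'E'
from station import r
from h import *
s=r.sense();f=r.grab_frame("wrist");p=(s["tcp_pos"],s["eef_rot"]);print(p,s["width"],s["contact_force"])
pickle.dump((f,p),open("w4.pkl","wb"));cv2.imwrite("pics/w4.png",f["color"][:,:,::-1])
E
```

```text
(array([490.71522722,  79.90929824, 169.92153335]), array([ 7.07023734e-01,  7.07189702e-01, -3.96024288e-04,  8.60837542e-05])) 0.5377652361098642 [ 0.14248675  0.43383192 -1.78382341]
```

View pics/w4.png

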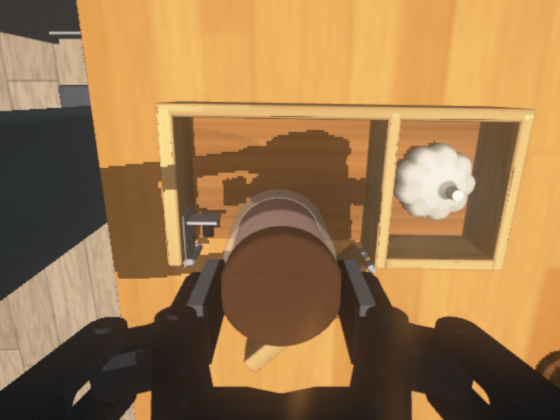

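The back wall's inner top edge is at row ~116, between (174,115) and (387,119). The near wall ends at (181,264), the divider ends at (378,268), and part of the gate is visible at (260,355).

```bash
python3 - <<'E'
from h import *
f,p=pickle.load(open("w4.pkl","rb"))
for n,q,z in [("in back near",(174,115),65),("in back div",(387,119),65),("near front",(181,264),65),("div front",(378,267),65),("gate tip corner",(249,370),62),("gate tip inner",(246,347),62),("outer back",(160,105),65),("outer back far",(531,109),65),("hinge",(369,262),62),("kp bar",(219,214),60)]: print(n,onz(f,q,z,p).round(1))
E
```

```text
in back near [414.5 137.8  65. ]
in back div [569.4 135.1  65. ]
near front [410.5  19.4  65. ]
div front [571.8  16.8  65. ]
gate tip corner [463.3 -87.4  62. ]
gate tip inner [461.2 -62.8  62. ]
outer back [405.  144.8  65. ]
outer back far [672.8 142.2  65. ]
hinge [564.8  19.9  62. ]
kp bar [442.7  60.7  60. ]
```

Call:
play_rows --targets '[[[0.007, 0, 0.03], [0, 0, 0], 130], [[0, 0, 0.04], [0, 0, 0], 130], [[0, 0, 0.035], [0, 0, 0], 130], [[0, 0, 0.025], [0, 0, 0], 130], [[0, 0, 0], [0, 0, 0], 130]]'

```text
t: 6.72
tcp_pos: [488.2, 86.6, 37.9]
eef_rot: [0.707, 0.707, -0.002, -0.002]
contact_force: [-0.6, 0.8, -1.5]
width: 0.539
gripper_force: 31.6
```

Call:
play_rows --targets '[[[0, 0, 0.004], [0, 0, 0], 130], [[0, 0, 0.003], [0, 0, 0], 130], [[0, 0, 0], [0, 0, 0], 130]]'

```text
t: 7.1
tcp_pos: [491.3, 88.0, 33.9]
eef_rot: [0.707, 0.707, 0.001, 0.0]
contact_force: [0.0, -0.6, -1.0]
width: 0.535
gripper_force: 31.6
```

Call:
play_rows --targets '[[[0, 0, 0.002], [0, 0, 0], 130], [[0, 0, 0], [0, 0, 0], 130]]'

```text
t: 7.35
tcp_pos: [490.7, 88.1, 31.3]
eef_rot: [0.707, 0.708, 0.0, 0.0]
contact_force: [0.6, -0.4, -2.9]
width: 0.535
gripper_force: 31.6
```

Call:
play_rows --targets '[[[0, 0, 0.001], [0, 0, 0], 130], [[0, 0, 0], [0, 0, 0], 130]]'

```text
t: 7.6
tcp_pos: [490.6, 88.1, 30.1]
eef_rot: [0.707, 0.708, -0.0, -0.0]
contact_force: [-0.1, -0.1, -1.4]
width: 0.535
gripper_force: 31.6
```

Call:
play_rows --targets '[[[0, 0, 0.001], [0, 0, 0], 130], [[0, 0, 0], [0, 0, 0], 130]]'

```text
t: 7.85
tcp_pos: [490.8, 88.1, 29.8]
eef_rot: [0.707, 0.707, 0.0, -0.0]
contact_force: [-2.8, -0.1, 3.6]
width: 0.538
gripper_force: 32.1
```

The jar is on the floor, so I'll release it.

Call:
play_rows --targets '[[[0, 0, 0], [0, 0, 0], 60], [[0, 0, 0], [0, 0, 0], 20], [[0, 0, 0], [0, 0, 0], 0], [[0, 0, 0], [0, 0, 0], 0], [[0, 0, 0], [0, 0, 0], 0]]'

```text
t: 8.48
tcp_pos: [490.7, 88.0, 29.1]
eef_rot: [0.707, 0.707, -0.0, -0.0]
contact_force: [0.1, 0.2, -0.6]
width: 1.001
gripper_force: 0.0
```

Call:
play_rows --targets '[[[0, 0, -0.01], [0, 0, 0], 0], [[0, 0, -0.03], [0, 0, 0], 0], [[0, 0, -0.04], [0, 0, 0], 0], [[0, 0, -0.04], [0, 0, 0], 0], [[0, 0, -0.03], [0, 0, 0], 0]]'

```text
t: 9.1
tcp_pos: [491.5, 88.1, 182.1]
eef_rot: [0.707, 0.707, 0.001, 0.001]
contact_force: [-0.9, 0.7, 0.0]
width: 1.001
gripper_force: 0.0
```

Call:
play_rows --targets '[[[-0.03, -0.005, -0.01], [0, 0, 0], 255], [[-0.04, -0.005, 0], [0, 0, 0], 255], [[-0.03, -0.005, 0], [0, 0, 0], 255], [[0, 0, 0], [0, 0, 0], 255], [[0, 0, 0], [0, 0, 0], 255]]'

```text
t: 9.72
tcp_pos: [476.0, -11.6, 189.6]
eef_rot: [0.707, 0.707, 0.0, 0.0]
contact_force: [-0.2, 0.1, -0.1]
width: 0.002
gripper_force: 0.0
```

```bash
python3 - <<'E'
from station import r
from h import *
s=r.sense();f=r.grab_frame("wrist");p=(s["tcp_pos"],s["eef_rot"]);print(s["t"],p,s["width"],s["contact_force"])
pickle.dump((f,p),open("w5.pkl","wb"));cv2.imwrite("pics/w5.png",f["color"][:,:,::-1])
E
```

```text
9.725 (array([475.99265572, -11.59926091, 189.64150128]), array([7.06944706e-01, 7.07268665e-01, 4.64666274e-04, 5.81282173e-05])) 0.0022927888138809375 [-0.19276709  0.1059999  -0.13783757]
```

View pics/w5.png

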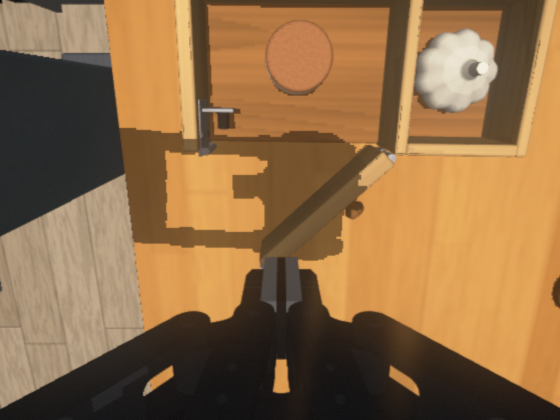

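The jar stands upright in the bay at (299,56), and the fingers are clear of it. The gate top runs from (385,156) to (270,252), which is about 0.74 rad open. Next I'll go round to the gate's outer face with the fingers shut.

Call:
play_rows --targets '[[[-0.03, 0.01, 0], [0, 0, 0], 255], [[-0.04, 0.012, 0], [0, 0, 0], 255], [[-0.034, 0.012, 0], [0, 0, 0], 255], [[0, 0, 0.04], [0, 0, 0], 255], [[0, 0, 0.05], [0, 0, 0], 255]]'

```text
t: 10.4
tcp_pos: [512.3, -115.9, 99.8]
eef_rot: [0.707, 0.708, 0.001, 0.002]
contact_force: [0.2, 0.1, 0.4]
width: 0.004
gripper_force: 0.0
```

Call:
play_rows --targets '[[[0, 0, 0.045], [0, 0, 0], 255], [[0, 0, 0.03], [0, 0, 0], 255], [[0, 0, 0], [0, 0, 0], 255], [[0.012, -0.006, 0], [0, 0, 0], 255], [[0.006, -0.003, 0], [0, 0, 0], 255]]'

```text
t: 11.02
tcp_pos: [502.0, -97.2, 26.0]
eef_rot: [0.706, 0.708, 0.001, 0.001]
contact_force: [-0.1, -0.1, -0.1]
width: 0.002
gripper_force: 0.0
```

Call:
play_rows --targets '[[[0.004, -0.003, 0], [0, 0, 0], 255], [[0.004, -0.003, 0], [0, 0, 0], 255], [[0, 0, 0], [0, 0, 0], 255]]'

```text
t: 11.4
tcp_pos: [494.8, -89.7, 24.5]
eef_rot: [0.707, 0.708, 0.0, 0.0]
contact_force: [-0.4, -0.5, 0.2]
width: -0.002
gripper_force: 0.0
```

Call:
play_rows --targets '[[[0.006, -0.002, 0], [0, 0, 0], 255], [[0.005, -0.004, 0], [0, 0, 0], 255], [[0.005, -0.004, 0], [0, 0, 0], 255], [[0.004, -0.003, 0], [0, 0, 0], 255], [[0, 0, 0], [0, 0, 0], 255]]'

```text
t: 12.02
tcp_pos: [481.4, -69.6, 24.0]
eef_rot: [0.707, 0.708, -0.0, -0.0]
contact_force: [0.6, -0.1, -0.1]
width: -0.002
gripper_force: 0.0
```

Call:
play_rows --targets '[[[0.005, -0.0035, 0], [0, 0, 0], 255], [[0.005, -0.0035, 0], [0, 0, 0], 255], [[0.005, -0.003, 0], [0, 0, 0], 255], [[0.005, -0.003, 0], [0, 0, 0], 255], [[0, 0, 0], [0, 0, 0], 255]]'

```text
t: 12.65
tcp_pos: [468.4, -49.5, 24.1]
eef_rot: [0.707, 0.708, -0.0, -0.0]
contact_force: [0.1, -1.2, -0.2]
width: 0.0
gripper_force: 0.0
```

Call:
play_rows --targets '[[[0.004, -0.002, 0], [0, 0, 0], 255], [[0.004, -0.002, 0], [0, 0, 0], 255], [[0.004, -0.001, 0], [0, 0, 0], 255], [[0, 0, 0], [0, 0, 0], 255]]'

```text
t: 13.15
tcp_pos: [463.5, -37.6, 24.1]
eef_rot: [0.707, 0.708, -0.0, -0.0]
contact_force: [0.3, 0.2, 0.5]
width: -0.001
gripper_force: 0.1
```

```bash
python3 - <<'E'
from station import r
from h import *
s=r.sense();f=r.grab_frame("wrist");p=(s["tcp_pos"],s["eef_rot"]);print(s["t"],p,s["width"],s["contact_force"])
g=r.grab_frame("side")
cv2.imwrite("pics/w6.png",np.hstack([f["color"][:300,150:450],cv2.resize(g["color"][170:230,225:325],(500,300),interpolation=2)])[:,:,::-1])
E
```

```text
13.15 (array([463.54355591, -37.62450236,  24.09627937]), array([ 7.06644489e-01,  7.07568731e-01, -5.91407490e-05, -2.31274733e-04])) -0.0008576878105822576 [0.34327352 0.15262654 0.48455442]
```

View pics/w6.png

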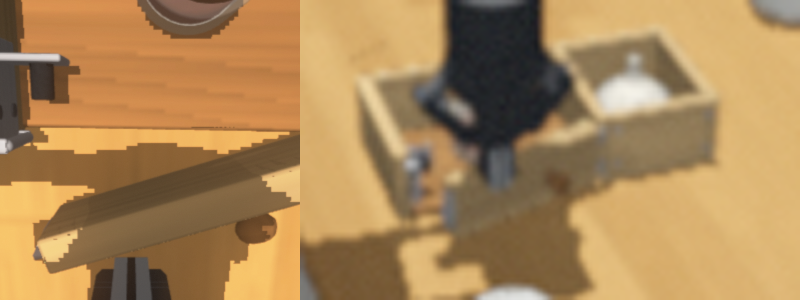

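The gate has followed to about 0.3 rad. The fingers press on its outer face between the knob and the edge, and the tongue at crop (38,250) is still about 35–40 mm short of the keeper rod at (10,145). From here I'll take finer steps.

Call:
play_rows --targets '[[[0.003, -0.001, 0], [0, 0, 0], 255], [[0.003, -0.001, 0], [0, 0, 0], 255], [[0.003, -0.001, 0], [0, 0, 0], 255], [[0.003, -0.001, 0], [0, 0, 0], 255], [[0, 0, 0], [0, 0, 0], 255]]'

```text
t: 13.88
tcp_pos: [459.8, -25.7, 24.2]
eef_rot: [0.707, 0.708, 0.0, -0.0]
contact_force: [0.1, -0.3, -0.1]
width: -0.002
gripper_force: 0.1
```

Call:
play_rows --targets '[[[0.002, -0.0005, 0], [0, 0, 0], 255], [[0.002, -0.0005, 0], [0, 0, 0], 255], [[0, 0, 0], [0, 0, 0], 255]]'

```text
t: 14.25
tcp_pos: [458.8, -21.9, 24.2]
eef_rot: [0.707, 0.707, 0.0, -0.0]
contact_force: [0.3, -1.5, -1.0]
width: -0.0
gripper_force: 0.3
```

Call:
play_rows --targets '[[[0.001, -0.0003, 0], [0, 0, 0], 255], [[0.001, -0.0003, 0], [0, 0, 0], 255], [[0, 0, 0], [0, 0, 0], 255]]'

```text
t: 14.62
tcp_pos: [458.3, -20.0, 24.2]
eef_rot: [0.707, 0.707, 0.0, 0.0]
contact_force: [0.5, -0.1, -0.6]
width: 0.002
gripper_force: 0.4
```

Call:
play_rows --targets '[[[0.001, -0.0003, 0], [0, 0, 0], 255], [[0, 0, 0], [0, 0, 0], 255]]'

```text
t: 14.88
tcp_pos: [458.0, -19.0, 24.3]
eef_rot: [0.707, 0.707, 0.0, 0.0]
contact_force: [1.3, -0.7, -1.3]
width: -0.0
gripper_force: 0.4
```

Call:
play_rows --targets '[[[0.001, -0.0003, 0], [0, 0, 0], 255], [[0, 0, 0], [0, 0, 0], 255]]'

```text
t: 15.12
tcp_pos: [457.7, -18.0, 24.2]
eef_rot: [0.707, 0.707, 0.0, 0.0]
contact_force: [1.0, -1.5, -1.0]
width: 0.001
gripper_force: 0.4
```

Call:
play_rows --targets '[[[0.001, -0.0003, 0], [0, 0, 0], 255], [[0, 0, 0], [0, 0, 0], 255]]'

```text
t: 15.38
tcp_pos: [457.4, -17.0, 24.2]
eef_rot: [0.707, 0.707, 0.0, 0.0]
contact_force: [0.0, -0.7, 0.2]
width: -0.001
gripper_force: 0.4
```

Call:
play_rows --targets '[[[0.001, -0.0002, 0], [0, 0, 0], 255], [[0.001, -0.0002, 0], [0, 0, 0], 255], [[0, 0, 0], [0, 0, 0], 255]]'

```text
t: 15.75
tcp_pos: [456.9, -14.9, 24.2]
eef_rot: [0.707, 0.707, 0.0, -0.0]
contact_force: [0.4, 0.0, 0.9]
width: 0.0
gripper_force: 0.4
```

Call:
play_rows --targets '[[[0.001, -0.0002, 0], [0, 0, 0], 255], [[0.001, -0.0002, 0], [0, 0, 0], 255], [[0, 0, 0], [0, 0, 0], 255]]'

```text
t: 16.12
tcp_pos: [456.5, -12.9, 24.2]
eef_rot: [0.707, 0.707, -0.0, -0.0]
contact_force: [1.1, 0.6, -0.5]
width: -0.004
gripper_force: 0.4
```

Call:
play_rows --targets '[[[0.001, -0.0002, 0], [0, 0, 0], 255], [[0, 0, 0], [0, 0, 0], 255]]'

```text
t: 16.38
tcp_pos: [456.3, -11.9, 24.2]
eef_rot: [0.707, 0.707, 0.0, -0.0]
contact_force: [1.2, -0.4, 0.4]
width: 0.001
gripper_force: 0.4
```

Call:
play_rows --targets '[[[0.001, -0.0001, 0], [0, 0, 0], 255], [[0.001, -0.0001, 0], [0, 0, 0], 255], [[0, 0, 0], [0, 0, 0], 255]]'

```text
t: 16.75
tcp_pos: [456.0, -9.9, 24.2]
eef_rot: [0.707, 0.708, -0.0, -0.0]
contact_force: [1.1, -0.0, 1.1]
width: -0.007
gripper_force: 0.4
```

Call:
play_rows --targets '[[[0.001, -0.0001, 0], [0, 0, 0], 255], [[0, 0, 0], [0, 0, 0], 255]]'

```text
t: 17.0
tcp_pos: [455.9, -8.9, 24.2]
eef_rot: [0.707, 0.707, -0.0, -0.0]
contact_force: [0.8, -1.1, 0.3]
width: 0.001
gripper_force: 0.5
```

Call:
play_rows --targets '[[[0.001, -0.0001, 0], [0, 0, 0], 255], [[0, 0, 0], [0, 0, 0], 255]]'

```text
t: 17.25
tcp_pos: [455.8, -8.0, 24.2]
eef_rot: [0.707, 0.707, -0.0, -0.0]
contact_force: [0.9, -1.1, 0.3]
width: -0.001
gripper_force: 0.5
```

Call:
play_rows --targets '[[[0.001, -0.0001, 0], [0, 0, 0], 255], [[0, 0, 0], [0, 0, 0], 255]]'

```text
t: 17.5
tcp_pos: [455.8, -6.9, 24.2]
eef_rot: [0.707, 0.707, 0.0, -0.0]
contact_force: [0.7, -1.2, 0.6]
width: -0.003
gripper_force: 0.5
```

Call:
play_rows --targets '[[[0.001, 0, 0], [0, 0, 0], 255], [[0.001, 0, 0], [0, 0, 0], 255], [[0, 0, 0], [0, 0, 0], 255]]'

```text
t: 17.88
tcp_pos: [455.7, -5.4, 24.2]
eef_rot: [0.707, 0.708, -0.0, 0.0]
contact_force: [0.0, -5.2, 0.7]
width: -0.0
gripper_force: 2.2
```

Call:
play_rows --targets '[[[0.001, 0, 0], [0, 0, 0], 255], [[0, 0, 0], [0, 0, 0], 255]]'

```text
t: 18.12
tcp_pos: [455.7, -4.9, 24.2]
eef_rot: [0.707, 0.708, -0.001, 0.0]
contact_force: [-0.5, -6.2, 0.7]
width: -0.001
gripper_force: 3.2
```

Call:
play_rows --targets '[[[0.001, 0, 0], [0, 0, 0], 255], [[0, 0, 0], [0, 0, 0], 255]]'

```text
t: 18.38
tcp_pos: [455.6, -4.1, 24.2]
eef_rot: [0.707, 0.708, -0.001, 0.001]
contact_force: [0.1, -7.5, 1.0]
width: -0.001
gripper_force: 3.6
```

Call:
play_rows --targets '[[[0.001, 0, 0], [0, 0, 0], 255], [[0, 0, 0], [0, 0, 0], 255]]'

```text
t: 18.62
tcp_pos: [455.6, -3.3, 24.2]
eef_rot: [0.706, 0.708, -0.001, 0.001]
contact_force: [-1.2, -7.7, 0.9]
width: 0.002
gripper_force: 4.0
```

The tongue is riding up, so I'll keep on gently.

Call:
play_rows --targets '[[[0.001, 0, 0], [0, 0, 0], 255], [[0, 0, 0], [0, 0, 0], 255]]'

```text
t: 18.88
tcp_pos: [455.5, -2.4, 24.2]
eef_rot: [0.706, 0.708, -0.001, 0.001]
contact_force: [-1.6, -8.4, 1.6]
width: -0.0
gripper_force: 4.3
```

Call:
play_rows --targets '[[[0.001, 0, 0], [0, 0, 0], 255], [[0, 0, 0], [0, 0, 0], 255]]'

```text
t: 19.12
tcp_pos: [455.4, -1.6, 24.2]
eef_rot: [0.706, 0.708, -0.001, 0.001]
contact_force: [-1.7, -8.5, 1.2]
width: -0.004
gripper_force: 4.6
```

Call:
play_rows --targets '[[[0.001, 0, 0], [0, 0, 0], 255], [[0, 0, 0], [0, 0, 0], 255]]'

```text
t: 19.38
tcp_pos: [455.4, 0.7, 24.1]
eef_rot: [0.707, 0.707, -0.0, -0.0]
contact_force: [-1.5, -3.7, 0.8]
width: -0.0
gripper_force: 1.6
```

Call:
play_rows --targets '[[[0.001, 0, 0], [0, 0, 0], 255], [[0, 0, 0], [0, 0, 0], 255]]'

```text
t: 19.62
tcp_pos: [455.8, 2.7, 24.1]
eef_rot: [0.707, 0.707, 0.0, -0.0]
contact_force: [-0.4, -0.7, -0.0]
width: -0.002
gripper_force: 0.0
```

The push has dropped. Now I'll go on to the buffer, up to about 12 N.

Call:
play_rows --targets '[[[0.001, 0, 0], [0, 0, 0], 255], [[0, 0, 0], [0, 0, 0], 255]]'

```text
t: 19.88
tcp_pos: [455.8, 3.2, 24.1]
eef_rot: [0.707, 0.708, 0.0, -0.0]
contact_force: [0.1, -0.2, 0.1]
width: -0.003
gripper_force: 0.2
```

Call:
play_rows --targets '[[[0.0005, 0, 0], [0, 0, 0], 255], [[0, 0, 0], [0, 0, 0], 255]]'

```text
t: 20.12
tcp_pos: [455.8, 3.4, 24.2]
eef_rot: [0.707, 0.708, -0.0, 0.0]
contact_force: [-0.1, -0.7, -0.7]
width: -0.003
gripper_force: 0.6
```

Call:
play_rows --targets '[[[0.001, 0, 0], [0, 0, 0], 255], [[0, 0, 0], [0, 0, 0], 255]]'

```text
t: 20.38
tcp_pos: [455.8, 4.4, 24.2]
eef_rot: [0.707, 0.708, -0.0, 0.0]
contact_force: [-0.7, -2.3, -0.5]
width: 0.0
gripper_force: 1.0
```

Call:
play_rows --targets '[[[0.0005, 0, 0], [0, 0, 0], 255], [[0, 0, 0], [0, 0, 0], 255]]'

```text
t: 20.62
tcp_pos: [455.8, 4.6, 24.2]
eef_rot: [0.707, 0.708, -0.0, 0.0]
contact_force: [-0.0, -4.0, -1.1]
width: 0.002
gripper_force: 2.1
```

Call:
play_rows --targets '[[[0.0005, 0, 0], [0, 0, 0], 255], [[0, 0, 0], [0, 0, 0], 255]]'

```text
t: 20.88
tcp_pos: [455.8, 4.9, 24.2]
eef_rot: [0.707, 0.708, -0.0, 0.0]
contact_force: [0.4, -5.1, 0.3]
width: 0.002
gripper_force: 2.9
```

Call:
play_rows --targets '[[[0.0006, 0, 0], [0, 0, 0], 255], [[0, 0, 0], [0, 0, 0], 255]]'

```text
t: 21.12
tcp_pos: [455.8, 5.0, 24.2]
eef_rot: [0.707, 0.708, -0.001, 0.001]
contact_force: [-0.4, -7.0, -0.5]
width: 0.002
gripper_force: 3.8
```

Call:
play_rows --targets '[[[0.0006, 0, 0], [0, 0, 0], 255], [[0, 0, 0], [0, 0, 0], 255]]'

```text
t: 21.38
tcp_pos: [455.8, 5.2, 24.2]
eef_rot: [0.706, 0.708, -0.001, 0.001]
contact_force: [0.1, -10.2, -0.3]
width: -0.001
gripper_force: 4.6
```

Call:
play_rows --targets '[[[0.0005, 0, 0], [0, 0, 0], 255], [[0, 0, 0], [0, 0, 0], 255]]'

```text
t: 21.62
tcp_pos: [455.8, 5.4, 24.2]
eef_rot: [0.706, 0.708, -0.001, 0.001]
contact_force: [0.9, -9.4, -0.6]
width: 0.001
gripper_force: 5.3
```

Call:
play_rows --targets '[[[0.0002, 0, 0], [0, 0, 0], 255], [[0, 0, 0], [0, 0, 0], 255]]'

```text
t: 21.88
tcp_pos: [455.8, 5.4, 24.2]
eef_rot: [0.706, 0.708, -0.001, 0.001]
contact_force: [-0.5, -11.0, -0.5]
width: -0.001
gripper_force: 5.7
```

Call:
play_rows --targets '[[[0.0004, 0, 0], [0, 0, 0], 255], [[0, 0, 0], [0, 0, 0], 255]]'

```text
t: 22.12
tcp_pos: [455.8, 5.5, 24.2]
eef_rot: [0.706, 0.708, -0.001, 0.001]
contact_force: [-0.7, -12.6, -0.8]
width: 0.003
gripper_force: 6.2
```

Call:
play_rows --targets '[[[-0.002, 0, 0], [0, 0, 0], 255], [[-0.004, 0, 0], [0, 0, 0], 255], [[-0.01, 0, 0], [0, 0, 0], 255], [[-0.03, 0, 0], [0, 0, 0], 255], [[0, 0, 0], [0, 0, 0], 255]]'

```text
t: 22.75
tcp_pos: [456.1, -39.2, 24.3]
eef_rot: [0.708, 0.707, 0.0, 0.0]
contact_force: [-0.4, 0.7, -0.0]
width: 0.001
gripper_force: 0.0
```

Call:
play_rows --targets '[[[-0.01, 0, -0.03], [0, 0, 0], 255], [[0, 0, -0.05], [0, 0, 0], 255], [[0, 0, -0.05], [0, 0, 0], 255], [[0, 0, -0.03], [0, 0, 0], 255], [[0, 0, 0], [0, 0, 0], 255]]'

```text
t: 23.38
tcp_pos: [458.3, -47.9, 187.4]
eef_rot: [0.707, 0.708, 0.002, 0.002]
contact_force: [0.5, 0.4, -0.4]
width: -0.002
gripper_force: 0.0
```

```bash
python3 - <<'E'
from station import r
from h import *
s=r.sense();f=r.grab_frame("wrist");p=(s["tcp_pos"],s["eef_rot"]);print(s["t"],p,s["contact_force"])
pickle.dump((f,p),open("w7.pkl","wb"))
g=r.grab_frame("side")
cv2.imwrite("pics/w7.png",np.hstack([f["color"][:300,100:450],cv2.resize(g["color"][170:230,225:315],(450,300),interpolation=2)])[:,:,::-1])
E
```

```text
23.375 (array([458.25460539, -47.93954283, 187.44355771]), array([0.70668388, 0.70752148, 0.00228226, 0.00245559])) [ 0.49884718  0.4307637  -0.37262759]
```

View pics/w7.png

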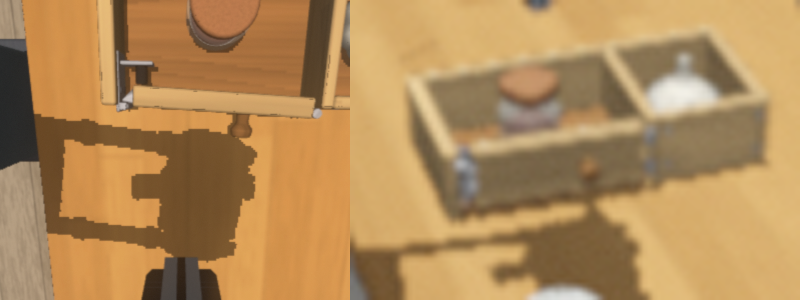

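The gate is shut and held by its own latch, from crop (130,95) to (315,105). The jar stands upright in the bay behind it, and the arm touches nothing, so I'll hand in.

Call:
play_rows --targets '[[[0, 0, 0], [0, 0, 0], 255], [[0, 0, 0], [0, 0, 0], 255]]'

```text
t: 23.72
tcp_pos: [454.8, -47.9, 182.5]
eef_rot: [0.707, 0.707, -0.001, -0.001]
contact_force: [-0.3, 0.9, -0.3]
width: -0.0
gripper_force: 0.0
```

```bash
python3 -c "
from station import r
print(r.finish_job())"
```

```text
the job is handed in; nothing more can be done
None
```

The cork jar stands upright in the gated bay and the gate latched shut by itself (measured push peaked at about 12.6 N); I handed the job in at about 24 s, but no verdict came back.

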